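Close the sample box and snap all its tabs

TASK

Close the blue sample box: swing its lid right down first, then press each of the four orange snap tabs round the lid until it clicks down flush and stays there. The seal under the lid is springy, so feel for each click and press no harder than it takes (never over 25 N on anything, or it cracks), and leave the other things on the bench where they are.

Things in the scene. Friction and masses are not known exactly. Their poses are not given: they have to be found in the camera images.
- box: blue sample box, fixed to the bench: shell 120 (x) x 160 (y) x 56 mm, with a 128 x 168 mm rim above it. Origin: centre of its underside, on the bench; x points from the front wall to the hinged back, y to the box's left as seen from the front, z up. All offsets below are in this frame; to every height marked * add the unknown collar height (see rim).
- rim (a joint): sinking (m) of rim, lid and tabs, all together, on their springy seal: 0 = free, up to 0.008. They start to sink at about 2 N, then take about 6 N per mm, and spring back when released. Seal and rim stand on a collar that is set anywhere from 0 to 22 mm higher (for longer tubes); no reading gives this: add it to every height marked *, or feel for it.
- lid (a joint): angle of the lid (rad): 0 = shut, 0.5 to 0.95 at the start. Hinge line along y at x = +60 mm, z = 68* mm; a stiff hinge (0.22 N m) leaves the lid where it is put. The lid is a flat plate 6 mm thick, reaching 124 mm from the hinge line to the front, 160 mm wide, clear with a white border; shut, its top is at z = 71* mm. Push it down from above anywhere on the clear plate.
- tab_front_left (a joint): travel (m) of the orange snap tab in the lid's front edge, left half: 0 = 6 mm proud of the lid, 0.006 = flush, engaged. With the lid shut its pressing face (36 mm along the edge x 19 mm) is centred at x = -60, y = +45 mm, top at z = 77* mm. It holds up against about 11 N, then gives way; let go before 3.6 mm it springs back, past that it clicks down and stays.
- tab_front_right (a joint): as tab_front_left, in the right half of the front edge, centred at x = -60, y = -45 mm
- tab_left (a joint): as tab_front_left, in the left side of the lid, centred at x = 0, y = +77 mm, its 36 mm length along x
- tab_right (a joint): as tab_front_left, in the right side of the lid, centred at x = 0, y = -77 mm, its 36 mm length along x
- cube: bystander: loose green plastic tube cube with holes in its faces, 58 mm each way, origin at the centre of its underside
- slide_case: bystander: loose dark slide box with pale sleeve, 54 x 100 x 21 mm, origin at the centre of its underside
- clock: bystander: loose white digital timer, 40 x 78 x 59 mm, origin at the centre of its underside
- sample_bottle: bystander: loose clear bottle with white cap, 41 mm across, 118 mm high, origin at the centre of its underside
- blue_marker: bystander: loose white marker pen with blue cap, lying, 140 mm long, 15 mm thick, origin at the centre of its underside

How it is judged:
By the outcome, as a careful person would: the job done as asked, in the order asked, and still so for the second after the job is handed in, with the robot touching nothing.
It also fails if it takes over 54 s, if anything falls off the work surface, if the arm or the gripper's body presses on something with over 40 N, if the wrist force passes 120 N, or if a joint passes its speed limit or range.

ROBOT

A 6-joint arm with a two-finger parallel gripper is mounted at the origin on a cart in front of the work surface, level with it; the furniture and walls round the work are solid. World frame = base frame: x ahead of the robot, y to its left, z up, the work surface at z = 0. Lengths are in m, angles in rad, forces in N, time in s.
With the tool pointing down it reaches from about 0.3 to 0.825 m from the base axis. Payload 5.4 kg.
Tool frame: the origin (TCP) lies on the mounting face of the last link; the fingertips stand 190 mm ahead of it and the grasp point (between the pads) lies 171 mm ahead of it (bot.grip_depth is the distance from the TCP to the grasp point, in m); z points along the fingers, y is the line along which they close (so a half turn about z gives the same grasp; the last joint's range is limited). The gripper opens to 92 mm and grips with 3 to 60 N. Pads are 20 mm wide; open, the fingers measure 128 mm over their backs; the gripper's body (75 mm by 189 mm) begins 69 mm behind the grasp point.
Start: joints at [-1.331, 0.158, 1.597, -0, 1.386, -0.21], TCP at [0.25, -0.518, 0.405] pointing down, gripper open.
Joint ranges: [-2.91, 2.91], [-0.94, 2.29], [0.18, 2.7], [-1.29, 4.43], [0.17, 2.64], [-3, 3]. Speed limits (rad/s): [2.57, 2.57, 3.14, 3.14, 3.14, 3.14].

INTERFACE

Orientations are given as a unit quaternion [x, y, z, w].
In Python, from workcell import bot, eyes gives the robot as it stands.
- The arm moves only by the tool step_arm, never from a script. Its arguments are lists of equal length, an entry for each row: "dp": the shift along the tool's x, y, z in m, a list of three; "roll": the turn about the tool's z in rad. A call has 1 to 20 rows; each row is the pose to reach, as a shift and turn from the pose commanded when the call began, along the tool's axes at that moment; what a row does not reach only later rows make up. A row lasts 1/8 s, in which the tool goes at most 62.5 mm and 10.7 degrees, less where a joint would pass 70% of its speed; a pose out of reach is approached as far as the arm can. A call with a gripper value outside its range is refused whole. "grip" is the gripper command: -1 is shut, 1 is fully open, values between are in proportion, set as the call begins (left out, the last holds). The fingers move at their own pace and stop on an object; "grip_force" is the grip in N (left out, the last holds). Time passes only in rows, so rows that repeat a pose let the fingers close. It gives the time, the measured TCP pose, the force, the opening and the grip force at its end, in the units of the state.
- bot.observe(): the state, without advancing time (a new reading comes with each control period).
- eyes.camera(name): name is "side" or "top"; returns the picture (420x560x3 uint8, red, green, blue); there is no depth.
- eyes.get_calibration(name): a dict with "fov_y" (degrees; the focal length in pixels is half the picture's height over the tangent of half this angle, whatever the lens; pixels are square), "cx", "cy" (the principal point, pixels), "distortion" ([k1, k2, p1, p2, k3] as OpenCV has them; the pictures are not rectified), "world_from_camera" (4x4, takes a point from camera to world coordinates). Camera axes: x right, y up, looking along -z (the intrinsics and any distortion apply to the point x, -y, -z); pixel columns grow to the right and rows downward; lengths in m; the calibration is good to about 2 mm. A picture is of the moment at which its call begins. get_calibration takes no time and is no camera call.
- bot.finish_job(): hands the job in; it is judged then, once.
The state is a dict: "clock": time; "qpos": joint angles; "joint_vel": joint speeds; "joint_efforts": joint torques, N m; "tool_pos": TCP position; "ee_rot": TCP orientation; "contact_force": force on the tool from outside, world axes, zero at the start; "wrist_torque": the same for the moment, N m; "gripper_width": finger opening in m; "grasp_force": force on a finger pad.
Only numpy, scipy, OpenCV 4.12 (cv2) and the standard library are available. Lean on these libraries where they do the work, as an engineer would, in place of code of your own. Each camera call takes 0.05 s, during which the arm holds its last target. There are 200 camera calls.

## Working session

There is one attempt and no reset: what is moved stays moved. The work goes in short steps, Python scripts to look and compute and a tool call to move; the robot and the scene stay as the last step left them, time stands still between calls to the robot, and variables do not carry over. Pictures are saved under pics/ and viewed, at most 10 in all, crops included, and the job is handed in when it is done.

Besides the shell and the picture viewer there is one more tool, called after ">>>" as name(argument=value, ...) on one line, values as JSON. step_arm: Moves the arm, as the interface text tells. Its arguments: {"type":"object","properties":{"dp":{"type":"array","items":{"type":"array","items":{"type":"number"}}},"roll":{"type":"array","items":{"type":"number"}},"grip":{"type":"number"},"grip_force":{"type":"number"}},"required":["dp","roll"]}

```bash
mkdir -p pics; python3 - <<'E'
from workcell import bot, eyes
import cv2, numpy as np
for n in ("top","side"):
    im=eyes.camera(n); cv2.imwrite(f"pics/{n}0.png",im[...,::-1]); 
    c=eyes.get_calibration(n); print(n,c["fov_y"],c["cx"],c["cy"],c["distortion"]); print(np.round(c["world_from_camera"],3))
s=bot.observe(); print(s)
E
```

```text
top 54.553305995918535 282.22425008553137 218.67511383258835 [-0.08342481  0.          0.          0.          0.        ]
[[ 0.006  0.998 -0.055  0.501]
 [-1.     0.005 -0.016  0.023]
 [-0.016  0.055  0.998  1.243]
 [ 0.     0.     0.     1.   ]]
side 47.575452801864714 279.5813207101329 209.09953538285404 [-0.12003175  0.          0.          0.          0.        ]
[[ 1.    -0.008 -0.023  0.554]
 [-0.013  0.632 -0.775 -0.818]
 [ 0.021  0.775  0.631  0.773]
 [ 0.     0.     0.     1.   ]]
{'clock': 0.1, 'qpos': array([-1.33108211e+00,  1.58958688e-01,  1.59810346e+00,  9.68039885e-06,
        1.38616817e+00, -2.10082851e-01]), 'joint_vel': array([ 0.00054511, -0.00134109, -0.00392583, -0.00122997,  0.00025985,
       -0.00253867]), 'joint_efforts': array([-1.48427393e-04, -3.86503315e+01, -3.22959745e+01,  7.02809729e-02,
        3.39837209e-02, -5.55689792e-05]), 'tool_pos': array([ 0.24993061, -0.51756468,  0.40383389]), 'ee_rot': array([ 9.74816612e-01,  2.23006510e-01, -7.37447872e-06, -8.18816168e-04]), 'contact_force': array([ 0.10199213, -1.41131185, -0.07958704]), 'wrist_torque': array([-0.06152505,  0.0224709 , -0.0069139 ]), 'grasp_force': 0.0, 'gripper_width': 0.09186957142204795}
```

View pics/top0.png

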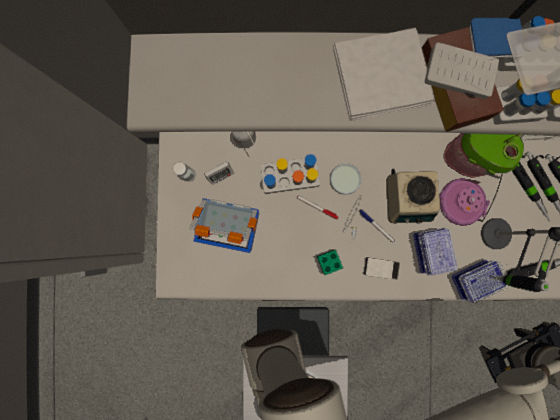

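View pics/side0.png

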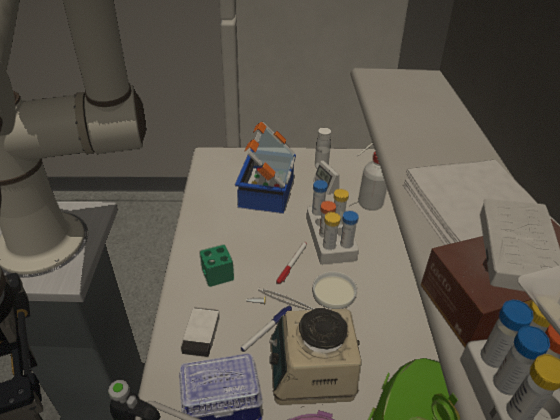

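The top picture shows the blue box at about (226,225) with the lid open and orange tabs at (197,212), (203,231), (235,238) and (252,211). Its front faces the robot, and the bottle and timer stand behind it. The side picture shows the box at (266,185). I'll enlarge both crops.

```bash
cat > h.py <<'E'
import numpy as np, cv2
from workcell import bot, eyes
def K(c,h=420):
    f=h/2/np.tan(np.radians(c["fov_y"]/2)); return np.array([[f,0,c["cx"]],[0,f,c["cy"]],[0,0,1]])
def ray(n,p):
    c=eyes.get_calibration(n); u=cv2.undistortPoints(np.array([[p]],float),K(c),np.array(c["distortion"]))[0,0]
    T=np.array(c["world_from_camera"]); d=T[:3,:3]@[u[0],-u[1],-1]; return T[:3,3],d/np.linalg.norm(d)
def onz(n,p,z):
    o,d=ray(n,p); return o+d*(z-o[2])/d[2]
def tri(p,q):
    o1,d1=ray("top",p);o2,d2=ray("side",q)
    s=np.linalg.lstsq(np.c_[d1,-d2],o2-o1,rcond=None)[0]; a=o1+s[0]*d1;b=o2+s[1]*d2
    return (a+b)/2,np.linalg.norm(a-b)
def proj(n,P):
    c=eyes.get_calibration(n);T=np.linalg.inv(np.array(c["world_from_camera"]));P=np.atleast_2d(P)@T[:3,:3].T+T[:3,3]
    return cv2.projectPoints(P*[1,-1,-1],np.zeros(3),np.zeros(3),K(c),np.array(c["distortion"]))[0][:,0]
E
python3 - <<'E'
import cv2,numpy as np
a=cv2.imread("pics/top0.png")[185:265,175:275]; b=cv2.imread("pics/side0.png")[115:220,225:305]
cv2.imwrite("pics/c1.png",np.hstack([cv2.resize(a,None,fx=4.5,fy=4.5,interpolation=2),cv2.resize(cv2.copyMakeBorder(b,0,0,0,0,0),(343,360),fx=0,fy=0)  if 0 else cv2.resize(b,(274,360),interpolation=2)]))
for n,im,(r,c) in (("top",a,(185,175)),("side",b,(115,225))):
    h=cv2.cvtColor(im,cv2.COLOR_BGR2HSV)
    o=cv2.inRange(h,(3,150,120),(18,255,255)); bl=cv2.inRange(h,(105,150,50),(125,255,255))
    N,_,st,ce=cv2.connectedComponentsWithStats(o); print(n,[(s[4],np.round(x+[c,r],1)) for s,x in zip(st[1:],ce[1:]) if s[4]>8])
    p=cv2.findNonZero(bl); hl=cv2.convexHull(p)[:,0]+[c,r]; print(cv2.approxPolyDP(hl,2,True)[:,0].tolist())
E
```

```text
top [(np.int32(65), array([196.6, 211.7])), (np.int32(70), array([251.9, 222.4])), (np.int32(137), array([201.5, 230.5])), (np.int32(139), array([234.7, 237.4]))]
[[272, 185], [249, 251], [194, 240], [195, 236]]
side [(np.int32(69), array([260.1, 126.8])), (np.int32(48), array([280.1, 136.2])), (np.int32(83), array([252.4, 145. ])), (np.int32(72), array([268.5, 169. ]))]
[[294, 155], [282, 211], [239, 206], [236, 183], [251, 150]]
```

View pics/c1.png

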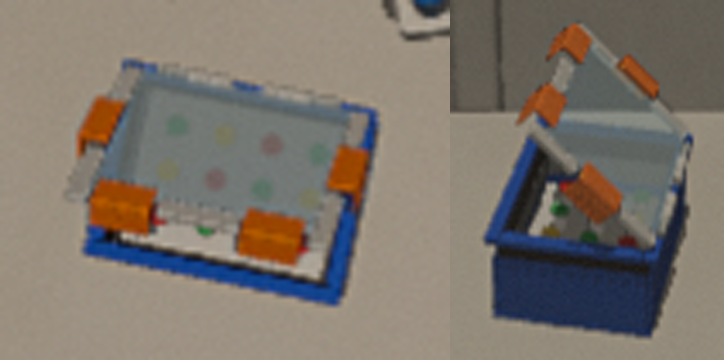

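The crop shows the rim corners in the top view: front-left (194.3,240.5), front-right (250.5,252), back-right (258.5,209), back-left (202.5,199). In the side view they are front-right (236,185.6), back-right (284,189.5), back-left (295.6,155).

```bash
python3 - <<'E'
from h import *
for n,p,q in (("FR",(250.5,252),(236,185.6)),("BR",(258.5,209),(284,189.5)),("BL",(202.5,199),(295.6,155)),
  ("tL",(196.6,211.7),(260.1,126.8)) ,("tL'",(196.6,211.7),(280.1,136.2)),("tFL",(201.5,230.5),(260.1,126.8)),("tFR",(234.7,237.4),(252.4,145)),("tR",(251.9,222.4),(268.5,169))):
    P,e=tri(p,q);print(n,np.round(P,4),round(e,4))
for z in (.07,.08,.09):
    c=np.array([onz("top",p,z) for p in ((194.3,240.5),(250.5,252),(258.5,209),(202.5,199))])[:,:2]
    d=c[0]-c[1]; m=c.mean(0); print(z,np.round(m,4),np.linalg.norm(d),np.linalg.norm(c[1]-c[2]),np.linalg.norm(c[3]-c[2]),np.arctan2(-d[0],d[1]), np.arctan2(*(c[2]-c[1])[::-1]))
E
```

```text
FR [0.4711 0.1324 0.073 ] 0.003
BR [0.5919 0.1099 0.0792] 0.0022
BL [0.6238 0.2735 0.0737] 0.0038
tL [0.5541 0.2667 0.1664] 0.0483
tL' [0.5817 0.2773 0.1297] 0.0017
tFL [0.5292 0.254  0.1704] 0.0023
tFR [0.512  0.1654 0.1702] 0.0032
tR [0.5524 0.124  0.1293] 0.0006
0.07 [0.5468 0.2034] 0.16675875238599291 0.1261019694228089 0.16612907245448427 -0.1927042284880621 -0.17534916120677982
0.08 [0.5464 0.2019] 0.16533667872454122 0.125026605840343 0.1647123685336485 -0.19270422848806212 -0.1753491612067799
0.09 [0.546  0.2003] 0.16391460506308955 0.12395124225787706 0.16329566461281275 -0.19270422848806176 -0.17534916120678007
```

>>> step_arm(dp=[[0,0,-0.02],[0.576,-0.523,-0.02],[0.576,-0.523,-0.02],[0.576,-0.523,-0.02],[0.576,-0.523,-0.02],[0.576,-0.523,-0.02],[0.576,-0.523,-0.02],[0.576,-0.523,-0.02],[0.576,-0.523,-0.02],[0.576,-0.523,-0.02],[0.576,-0.523,-0.02],[0.576,-0.523,-0.02],[0.576,-0.523,-0.02],[0.576,-0.523,-0.02],[0.576,-0.523,-0.02],[0.576,-0.523,-0.02],[0.576,-0.523,-0.02]], roll=[0,-0.934,-0.934,-0.934,-0.934,-0.934,-0.934,-0.934,-0.934,-0.934,-0.934,-0.934,-0.934,-0.934,-0.934,-0.934,-0.934], grip=-1)

```text
clock: 2.22
tool_pos: [0.5411, 0.2025, 0.4247]
ee_rot: [0.771, 0.637, -0.0, 0.0]
contact_force: [-0.4, -0.1, -0.4]
gripper_width: 0.0004
grasp_force: 0.0
```

>>> step_arm(dp=[[0,0,0.03],[0,0,0.06],[0,0,0.075],[0,0,0.085],[0,0,0.095],[0,0,0.105],[0,0,0.115],[0,0,0.125],[0,0,0.135],[0,0,0.135]], roll=[0,0,0,0,0,0,0,0,0,0])

```text
clock: 3.48
tool_pos: [0.5409, 0.2035, 0.2883]
ee_rot: [0.77, 0.638, -0.001, -0.0]
contact_force: [0.6, -0.7, 0.6]
gripper_width: 0.0004
grasp_force: 0.0
```

>>> step_arm(dp=[[0,0,0.002],[0,0,0.004],[0,0,0.006],[0,0,0.008]], roll=[0,0,0,0])

```text
clock: 3.98
tool_pos: [0.5413, 0.2037, 0.2818]
ee_rot: [0.77, 0.638, 0.0, -0.0]
contact_force: [-1.1, -0.7, 2.5]
gripper_width: 0.0005
grasp_force: 0.8
```

```bash
python3 - <<'E'
from h import *
b=eyes.camera("side")[115:220,225:305,::-1];cv2.imwrite("pics/c2.png",cv2.resize(b,None,fx=4,fy=4,interpolation=2))
print(bot.observe()["contact_force"])
E
```

```text
[-0.72829442  0.08203937  1.08347811]
```

View pics/c2.png

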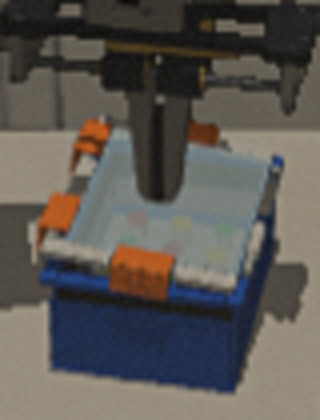

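The lid is being carried down and is now nearly shut. The fingers are on the clear plate at (160,190) in the crop.

>>> step_arm(dp=[[0,0,0.001],[0,0,0.002],[0,0,0.003],[0,0,0.003]], roll=[0,0,0,0])

```text
clock: 4.53
tool_pos: [0.5413, 0.2036, 0.2785]
ee_rot: [0.77, 0.638, 0.0, 0.0]
contact_force: [0.1, -0.2, 0.0]
gripper_width: 0.0007
grasp_force: 0.1
```

>>> step_arm(dp=[[0,0,0.001],[0,0,0.002],[0,0,0.002]], roll=[0,0,0])

```text
clock: 4.9
tool_pos: [0.5413, 0.2036, 0.2766]
ee_rot: [0.77, 0.638, 0.0, 0.0]
contact_force: [-0.2, 0.5, 0.4]
gripper_width: 0.0009
grasp_force: 0.2
```

Forces are still only hinge friction, so I'll keep going down gently.

>>> step_arm(dp=[[0,0,0.001],[0,0,0.002],[0,0,0.002]], roll=[0,0,0])

```text
clock: 5.28
tool_pos: [0.5413, 0.2036, 0.2748]
ee_rot: [0.77, 0.638, -0.0, -0.0]
contact_force: [-2.0, -0.5, 3.3]
gripper_width: 0.0005
grasp_force: 1.4
```

>>> step_arm(dp=[[0,0,0.001],[0,0,0.002],[0,0,0.002]], roll=[0,0,0])

```text
clock: 5.65
tool_pos: [0.5413, 0.2037, 0.2737]
ee_rot: [0.77, 0.638, -0.0, -0.0]
contact_force: [-4.6, -0.5, 9.2]
gripper_width: 0.0007
grasp_force: 4.5
```

>>> step_arm(dp=[[0,0,0.001],[0,0,0.002],[0,0,0.002]], roll=[0,0,0])

```text
clock: 6.02
tool_pos: [0.5414, 0.2037, 0.2727]
ee_rot: [0.77, 0.638, -0.0, 0.0]
contact_force: [-7.5, -2.4, 14.5]
gripper_width: 0.0002
grasp_force: 7.4
```

The lid is shut and the seal is sinking at about 5.5 N/mm. That puts the free lid top near z=0.085, so the collar is about 13.5 mm. I'll lift, move over the left tab and look.

>>> step_arm(dp=[[0,0,-0.004],[0,0,-0.03],[0,0,-0.06],[0.04,0.0,-0.06],[0.077,0.005,-0.06],[0.077,0.005,-0.06],[0.077,0.005,-0.06]], roll=[0,0,0,0,0,0,0])

```text
clock: 6.9
tool_pos: [0.5604, 0.2779, 0.3301]
ee_rot: [0.77, 0.638, -0.0, 0.0]
contact_force: [-0.2, 0.4, 0.4]
gripper_width: 0.0006
grasp_force: 0.0
```

```bash
python3 - <<'E'
from h import *
a=eyes.camera("top")[180:265,170:275,::-1];b=eyes.camera("side")[115:220,225:305,::-1]
cv2.imwrite("pics/c3.png",np.hstack([cv2.resize(a,(445,360),interpolation=2),cv2.resize(b,(274,360),interpolation=2)]))
for n,im,o in (("top",a,(170,180)),("side",b,(225,115))):
    h=cv2.cvtColor(im,cv2.COLOR_BGR2HSV); m=cv2.inRange(h,(3,150,100),(18,255,255))
    N,_,st,ce=cv2.connectedComponentsWithStats(m)
    for s,x in zip(st[1:],ce[1:]):
        if s[4]>8: print(n,s[4],np.round(x+o,1),np.round(onz(n,x+o,.0895),4))
C=np.array([.5463,.2015]);y=-.187;ux=np.array([np.cos(y),np.sin(y)]);uy=np.array([-ux[1],ux[0]])
for k,(p,q) in dict(FL=(-60,45),FR=(-60,-45),L=(0,77),R=(0,-77)).items():
    w=C+ux*p/1e3+uy*q/1e3; print(k,np.round(w,4),[np.round(proj(n,[*w,.0895])[0],1) for n in("top","side")])
s=bot.observe();print(s["tool_pos"],s["contact_force"])
E
```

```text
top 33 [200.4 220. ] [0.5601 0.2752 0.0895]
top 85 [251.7 230.3] [0.5316 0.1279 0.0895]
top 76 [205.4 242.6] [0.4956 0.2596 0.0895]
top 84 [235.9 249. ] [0.4783 0.1722 0.0895]
side 13 [269.8 149.5] [0.5556 0.2749 0.0895]
side 42 [247.  153.5] [0.4952 0.2543 0.0895]
side 67 [238.9 171.5] [0.4784 0.17   0.0895]
side 136 [260.  184.1] [0.5323 0.117  0.0895]
FL [0.4957 0.2569] [array([206.4, 242.6]), array([247.2, 152.9])]
FR [0.479  0.1684] [array([237.3, 248.8]), array([239.1, 171.8])]
L [0.5606 0.2772] [array([199.7, 219.8]), array([271.6, 149.1])]
R [0.532  0.1258] [array([252.4, 230.1]), array([259.9, 182. ])]
[0.56043475 0.27741049 0.33038589] [ 0.52252713 -0.07789894  0.00411004]
```

View pics/c3.png

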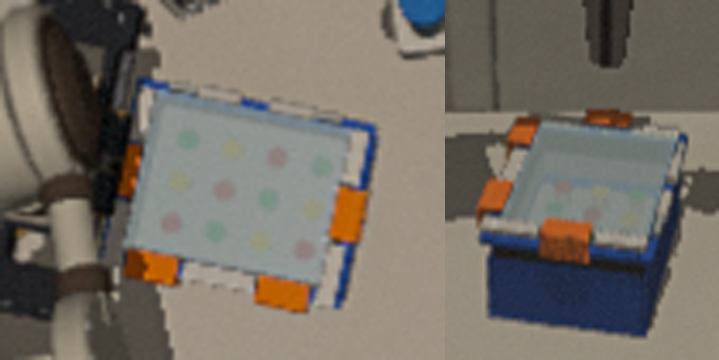

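The picture shows the lid lying flat. The tab centroids match my predicted positions to about 2–3 mm, and the gripper is above the left tab. I'll press it in small steps.

>>> step_arm(dp=[[0,0,0.03],[0,0,0.042],[0,0,0.047],[0,0,0.049],[0,0,0.051],[0,0,0.052],[0,0,0.052]], roll=[0,0,0,0,0,0,0])

```text
clock: 7.88
tool_pos: [0.5609, 0.2785, 0.2803]
ee_rot: [0.77, 0.638, 0.001, 0.0]
contact_force: [-2.5, 0.0, 6.5]
gripper_width: 0.0004
grasp_force: 2.8
```

>>> step_arm(dp=[[0,0,0.0005],[0,0,0.001],[0,0,0.001]], roll=[0,0,0])

```text
clock: 8.25
tool_pos: [0.561, 0.2785, 0.2798]
ee_rot: [0.77, 0.638, 0.001, 0.0]
contact_force: [-2.4, -0.8, 7.2]
gripper_width: 0.0005
grasp_force: 4.1
```

>>> step_arm(dp=[[0,0,0.0005],[0,0,0.001],[0,0,0.001]], roll=[0,0,0])

```text
clock: 8.62
tool_pos: [0.561, 0.2785, 0.2793]
ee_rot: [0.77, 0.638, 0.001, 0.001]
contact_force: [-3.6, -1.2, 10.1]
gripper_width: 0.0004
grasp_force: 5.3
```

>>> step_arm(dp=[[0,0,0.0005],[0,0,0.001],[0,0,0.001]], roll=[0,0,0])

```text
clock: 9.0
tool_pos: [0.5606, 0.2784, 0.2759]
ee_rot: [0.77, 0.638, 0.0, 0.0]
contact_force: [0.2, 0.9, 1.2]
gripper_width: 0.0001
grasp_force: 0.0
```

The left tab clicked: the force fell from 10 N to 0 with the tip about 5 mm below the first contact. Going to the same commanded depth could only cost about 16 N if a tab held, so I can do each remaining tab in one call.

>>> step_arm(dp=[[0,0,-0.03],[-0.06,0,-0.03],[-0.12,0,-0.03],[-0.153,0,-0.03],[-0.153,0,-0.03],[-0.153,0,-0.015],[-0.153,0,-0.006],[-0.153,0,-0.004],[-0.153,0,-0.003],[-0.153,0,-0.002],[-0.153,0,-0.0015],[-0.153,0,-0.001],[-0.153,0,-0.0005],[-0.153,0,0.0],[-0.153,0,0.0]], roll=[0,0,0,0,0,0,0,0,0,0,0,0,0,0,0])

```text
clock: 10.88
tool_pos: [0.5321, 0.128, 0.2756]
ee_rot: [0.77, 0.638, -0.0, -0.0]
contact_force: [0.1, -0.3, 0.0]
gripper_width: 0.0005
grasp_force: 0.0
```

>>> step_arm(dp=[[0,0,-0.03],[0.031,-0.0605,-0.035],[0.031,-0.0605,-0.035],[0.031,-0.0605,-0.035],[0.031,-0.0605,-0.035],[0.031,-0.0605,-0.035],[0.031,-0.0605,-0.035],[0.031,-0.0605,-0.035],[0.031,-0.0605,-0.035],[0.031,-0.0605,-0.035],[0.031,-0.0605,-0.035],[0.031,-0.0605,-0.035]], roll=[0,-1.57,-1.57,-1.57,-1.57,-1.57,-1.57,-1.57,-1.57,-1.57,-1.57,-1.57])

```text
clock: 12.38
tool_pos: [0.4784, 0.1697, 0.3108]
ee_rot: [0.094, 0.996, 0.0, 0.0]
contact_force: [0.1, 0.2, 0.4]
gripper_width: 0.0
grasp_force: 0.0
```

```bash
python3 - <<'E'
from h import *
s=bot.observe();print(s["tool_pos"],s["ee_rot"],s["qpos"][5])
b=eyes.camera("side")[115:220,225:305,::-1];cv2.imwrite("pics/c4.png",cv2.resize(b,None,fx=5,fy=5,interpolation=2))
E
```

```text
[0.47840037 0.16969411 0.310753  ] [9.44042301e-02 9.95533946e-01 2.15208880e-05 5.22015772e-05] -1.2793157585049382
```

View pics/c4.png

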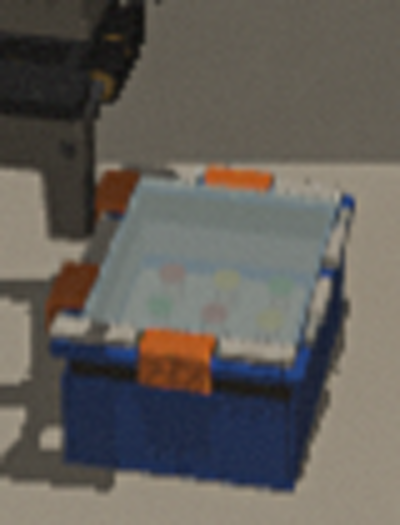

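The side tabs look level with the white border, and the fingers are above the front-right tab. Pressing both front tabs next.

>>> step_arm(dp=[[0,0,0.02],[0,0,0.029],[0,0,0.031],[0,0,0.032],[0,0,0.033],[0,0,0.0335],[0,0,0.034],[0,0,0.0345],[0,0,0.035],[0,0,0.035]], roll=[0,0,0,0,0,0,0,0,0,0])

```text
clock: 13.68
tool_pos: [0.4784, 0.1697, 0.2756]
ee_rot: [0.094, 0.996, -0.0, -0.0]
contact_force: [0.5, -0.0, -0.9]
gripper_width: 0.0003
grasp_force: 0.0
```

>>> step_arm(dp=[[0,0,-0.03],[0,0.045,-0.03],[0,0.09,-0.03],[0,0.09,-0.03],[0,0.09,-0.015],[0,0.09,-0.006],[0,0.09,-0.004],[0,0.09,-0.003],[0,0.09,-0.002],[0,0.09,-0.0015],[0,0.09,-0.001],[0,0.09,-0.0005],[0,0.09,0],[0,0.09,0]], roll=[0,0,0,0,0,0,0,0,0,0,0,0,0,0])

```text
clock: 15.42
tool_pos: [0.4952, 0.2581, 0.2756]
ee_rot: [0.094, 0.996, -0.0, -0.0]
contact_force: [-0.0, 0.0, 0.6]
gripper_width: 0.0005
grasp_force: 0.0
```

>>> step_arm(dp=[[0,0,-0.03],[0,0,-0.09],[0.06,0,-0.12],[0.12,-0.06,-0.12],[0.15,-0.12,-0.12],[0.15,-0.18,-0.12],[0.15,-0.24,-0.12],[0.15,-0.3,-0.12],[0.15,-0.3,-0.12],[0.15,-0.3,-0.12]], roll=[0,0,0,0,0,0,0,0,0,0])

```text
clock: 16.68
tool_pos: [0.2916, -0.0095, 0.3959]
ee_rot: [0.096, 0.995, -0.0, 0.001]
contact_force: [0.6, 0.6, 0.5]
gripper_width: 0.0006
grasp_force: 0.0
```

```bash
python3 - <<'E'
from h import *
s=bot.observe();print(s["tool_pos"],s["clock"])
a=eyes.camera("top")[180:265,170:275,::-1];b=eyes.camera("side")[115:220,225:305,::-1]
cv2.imwrite("pics/c5.png",np.hstack([cv2.resize(a,(395,320),interpolation=2),cv2.resize(b,(400,525),interpolation=2)[205-110:205+210]]))
E
```

```text
[ 0.29164819 -0.00947527  0.39590934] 16.675
```

View pics/c5.png

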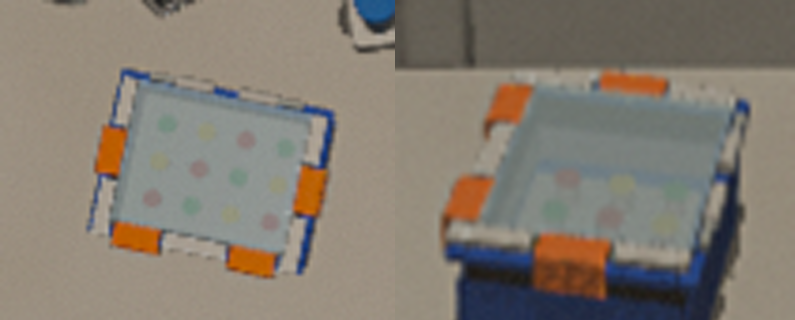

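The picture shows the lid flat and all four tabs level with the border. I'll check numerically against the pre-press side picture.

```bash
python3 - <<'E'
from h import *
for n,o in (("top",(170,180)),("side",(225,115))):
    im=eyes.camera(n)[o[1]:265 if n=="top" else 220,o[0]:275 if n=="top" else 305]
    m=cv2.inRange(cv2.cvtColor(im,cv2.COLOR_RGB2HSV),(3,150,100),(18,255,255)); N,_,st,ce=cv2.connectedComponentsWithStats(m)
    print(n,[(s[4],np.round(x+o,1)) for s,x in zip(st[1:],ce[1:]) if s[4]>8])
for P in ((.4784,.1697),(.5321,.128),(.4952,.2581)): print(*[np.round(proj("side",[*P,z])[0],1) for z in (.0907,.0847)])
E
```

```text
top [(np.int32(78), array([199.1, 219.5])), (np.int32(86), array([251.9, 230.2])), (np.int32(80), array([205.6, 242.7])), (np.int32(77), array([236.4, 249.1]))]
side [(np.int32(37), array([272. , 150.2])), (np.int32(46), array([247.3, 154.2])), (np.int32(52), array([239.1, 173.4])), (np.int32(143), array([259.7, 186.2]))]
[238.9 171.2] [239.  173.1]
[260.  181.1] [260. 183.]
[247.  152.3] [247.1 154.2]
```

```bash
python3 -c "
from workcell import bot
print(bot.finish_job())"
```

```text
the job is handed in; nothing more can be done
None
```

The lid is shut and I pressed all four tabs down flush. I felt the left one click; for the other three I rely on zero force at flush depth and the closing pictures. The highest force I read was about 15 N, the job was handed in at about 17 s, and I touched none of the other things.

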